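Clear the battery test cradle and press the pack home

ROBOT

A 6-joint arm with a two-finger parallel gripper is mounted at the origin on the work surface. World frame = base frame: x ahead of the robot, y to its left, z up, the work surface at z = 0. Lengths are in m, angles in rad, forces in N, time in s.
With the tool pointing down it reaches from about 0.35 to 0.725 m from the base axis. Payload 6 kg.
Tool frame: the origin (TCP) lies midway between the tips of the shut fingers; the grasp point (between the pads) lies 19 mm behind it; z points along the fingers, x is the direction in which the jaws open and shut, and the axes are right-handed (so a half turn about z gives the same grasp; the last joint's range is limited). The gripper opens to 85 mm and grips with 20 to 120 N. Pads are 22 mm wide; open, the fingers measure 114 mm over their backs; the gripper's body (76 mm by 85 mm) begins 54 mm behind the grasp point. The pads swing forward as they close: fully open they stand 13 mm farther back than shut.
Start: joints at [-0.781, 0.04, 0.085, 0, -1.615, -0.334], TCP at [0.264, -0.539, 0.231] pointing down, gripper open.
Joint ranges: [-2.56, 2.56], [-1.29, 2.01], [-1.08, 1.49], [-3.29, 1.98], [-2.81, -0.18], [-2.99, 2.99]. Speed limits (rad/s): [2.57, 2.57, 3.01, 3.14, 3.14, 3.14].

INTERFACE

Orientations are given as a unit quaternion [w, x, y, z].
In Python, from bench import env, vision, workorder gives the robot as it stands.
- The arm moves only by the shell command python3 -m pendant 'ROWS' [FORCE]. ROWS is JSON, a list of rows, each an object with "jaw": the closure, from -1 (fully open) to 1 (shut); "translation": the shift along the world's x, y, z in cm, a list of three; "spin": the turn about the world's z in degrees. A call has 1 to 5 rows; each row shifts and turns the commanded pose from where the row before left it; what a row does not reach is not made up. A row lasts 1/10 s, in which the tool goes at most 50 mm and 8.59 degrees, less where a joint would pass 70% of its speed; a pose out of reach is approached as far as the arm can. A call with a gripper value outside its range is refused whole. The fingers move at their own pace and stop on an object; FORCE is the grip in N (left out, the last holds). Time passes only in rows, so rows that do not move let the fingers close. It gives the time, the measured TCP pose, the force and the opening at its end, in the units of the state.
- env.get_state(): the state, without advancing time (a new reading comes with each control period).
- vision.get_image(name): name is "scene" or "top" or "wrist"; returns a dict with "image" (400x640x3 uint8, blue, green, red), "K" (3x3 intrinsics, pixels), "R" (3x3) and "t" (3): a world point X has camera coordinates R X + t. Camera axes: x right, y down, z forward; pixel columns grow to the right and rows downward; lengths in m; the calibration is good to about 2 mm. A picture is of the moment at which its call begins. There is no depth.
- workorder.hand_in(): hands the job in, once; it reports no verdict.
Trained networks look in a picture, given as the dict that the camera call returned (one of the last four; its "shot" number tells which), for a name from the list of things; names that differ only in an ending like _2 or _b are one class to them, and where a whole thing is asked for, a point or a joint stands for the part that bears it (a point fixed in the world has none). Each returns a list of dicts, best first, with "score" (0 to 1); they miss things now and then, are a little off and sometimes report something else, mostly with a low value. They report only what shows in the picture. A call takes as long as a camera call. They do not tell look-alikes from the thing itself.
- vision.find_in(picture, query): "box" ([left, top, right, bottom] in pixels, round what is visible of it).
- vision.regions_of(picture, query): "region" (400x640 bool, what is visible of it) and "box" ([left, top, right, bottom] in pixels, round what is visible of it).
- vision.mark_of(picture, query): "uv" ([column, row] in pixels: a listed point, or the origin of a listed thing).
The state is a dict: "clock": time; "joints": joint angles; "qvel": joint speeds; "joint_efforts": joint torques, N m; "tool_pos": TCP position; "eef_rot": TCP orientation; "wrist_force": force on the tool from outside, world axes, zero at the start; "moment": the same for the moment, N m; "finger_gap": finger opening in m.
Only numpy, scipy, OpenCV 4.12 (cv2) and the standard library are available. Lean on these libraries where they do the work, as an engineer would, in place of code of your own. Each camera call takes 0.05 s, during which the arm holds its last target.

TASK

The cordless headset has been left standing astride the battery test cradle: hang it by its headband over the bar of the hanger and let go of it. Then push the battery pack along the cradle, against the sprung contact plunger, until its front end rests firmly on the hard stop wall, and finish while still holding it pressed there. Leave everything else on the desk where it is.

Things in the scene. Friction and masses are not known exactly. Their poses are not given: they have to be found in the camera images.
- headset_band (a point): Centre of the padded crest of the headset's band: the place to grip. The pad is a block 34 mm along the headset's x (grip across this), 60 mm in y, 22 mm thick, flat underneath; this point is 176 mm above the bottom of the ear cups, the pad's underside 165 mm. z is up. From the pad the band slopes down to the cups at +y and -y.
- headset: Black rigid cordless headset (0.2 to 0.3 kg) standing upright on its two ear cups astride the cradle; origin half-way between the cups, level with their undersides; axes as headset_band. Cups 70 mm long in x, 85 mm high; 144 mm between their inner faces (y), 222 mm over their outer faces.
- bar_mid (a point): Point on top of the hanger's bar where the band should rest; axes as hanger. Level round steel bar, 18 mm diameter, top 225 mm above the desk. Its plain free end is 80 mm from here towards -x (the robot's side): the headset can be passed over it from there, a cup on each side, or lowered from above. At +100 mm in x it meets a 22 mm post no higher than the bar.
- hanger: The hanger (fixed): origin on the desk right below bar_mid; x runs along the bar from free end to post, z up. Foot plate 130 x 130 x 14 mm under the post, from 20 to 150 mm along +x.
- cradle: Battery test cradle (fixed): origin on the desk under its middle; x along it towards the plunger (away from the robot). Floor plate 240 mm (x) by 84 mm, top 12 mm above the desk. Two low guides, 63 mm apart inside, tops 26 mm above the desk, from x = -40 to +60 mm; behind them the plate is open at both sides. Housing x = 68 to 120 mm, 62 mm high.
- stop: The hard stop (fixed): an upright steel wall across the cradle; its origin is that of the cradle; the face that the pack must meet is at x = +60 mm, from 12 to 46 mm above the desk.
- plunger (a joint): Travel of the sprung contact plunger, m: 0 fully out, grows as it is pressed in; 0.016 when the pack meets the stop wall. Spring: 2.4 N to start, 8.8 N at 0.016 (400 N/m); with friction it takes about 9 to 13 N to reach the stop, so a pack that is let go is pushed back.
- plunger_tip (a point): Centre of the plunger's round 18 mm head, 30 mm above the desk; when out it stands 16 mm before the stop wall. It moves along the cradle's +x.
- pack_center (a point): Centre of the black battery pack (0.15 to 0.3 kg), 110 mm long in x, 60 wide, 36 high, loose on the cradle's plate between the guides, top 48 mm above the desk; axes as the cradle's. Its front (+x) starts 20 to 45 mm from the stop; home, its centre is at cradle x = +5 mm. Push its rear (-x) face, which always sticks out behind the guides; 15 to 20 N holds it home.
- key: Bystander, loose: straight telegraph key on a wooden base, 100 x 50 x 40 mm; origin under its middle.
- pen: Bystander, loose: pen, 140 mm long, 11 mm wide, lying between the two sides of the desk; origin under its middle.
- handheld: Bystander, loose: handheld radio lying on its back, 120 x 58 x 34 mm plus a 70 mm aerial; origin under its middle.
- mug: Bystander, loose: white mug, 80 mm across, 90 mm high; origin under its middle.
- desk_mic: Bystander, loose: desk microphone, base 110 x 90 mm, 155 mm high; origin under its middle.
- tape_center (a point): Bystander, loose: roll of tape, 70 mm across, 24 mm high; the point is its centre.
Things that resemble listed ones, but are neither listed nor needed, are in the scene too. Of the things shaped like the part that bears pack_center, the black one is meant.

How it is judged:
By the outcome, as a careful person would: the job done as asked, in the order asked, and still so for the second after the job is handed in, while the arm keeps its last pose, push and grip.
It also fails if it takes over 64 s, if anything falls off the work surface, if the arm or the gripper's body presses on something with over 40 N, if the wrist force passes 120 N, or if a joint passes its speed limit or range.

## Working session

There is one attempt and no reset: what is moved stays moved. The work goes in short steps, Python scripts to look and compute and a shell command to move; the robot and the scene stay as the last step left them, time stands still between calls to the robot, and variables do not carry over. Pictures are saved under pics/ and viewed, and the job is handed in when it is done.

```bash
mkdir -p pics; ls; cat > h.py <<'E'
import numpy as np, cv2
from bench import env, vision, workorder
def ray(p,uv):
    K,R,t=map(np.asarray,(p["K"],p["R"],p["t"]))
    d=R.T@np.linalg.inv(K)@np.array([uv[0],uv[1],1.]); c=-R.T@t
    return c,d/np.linalg.norm(d)
def atz(p,uv,z):
    c,d=ray(p,uv); return c+d*(z-c[2])/d[2]
def tri(l):
    A=np.zeros((3,3));b=np.zeros(3)
    for p,uv in l:
        c,d=ray(p,uv);M=np.eye(3)-np.outer(d,d);A+=M;b+=M@c
    return np.linalg.solve(A,b)
def proj(p,X):
    q=np.asarray(p["R"])@np.asarray(X)+np.asarray(p["t"]);q=np.asarray(p["K"])@q;return q[:2]/q[2]
E
python3 - <<'E'
from h import *
np.set_printoptions(precision=4,suppress=True)
s=env.get_state();print({k:np.round(v,3) for k,v in s.items()})
P={}
for n in("scene","top"):
    P[n]=vision.get_image(n);cv2.imwrite(f"pics/{n}0.png",P[n]["image"])
for q in["headset_band","headset","bar_mid","hanger","cradle","plunger_tip","pack_center","key","pen","handheld","mug","desk_mic","tape_center"]:
    for n in P:
        m=vision.mark_of(P[n],q); print(q,n,[(np.round(a["uv"],1).tolist(),round(a["score"],2)) for a in m[:3]])
E
```

```text
pics
{'clock': np.float64(0.0), 'joints': array([-0.781,  0.041,  0.084, -0.   , -1.615, -0.334]), 'qvel': array([-0.   , -0.   ,  0.002,  0.001, -0.001, -0.   ]), 'joint_efforts': array([  0.   , -36.82 ,  34.742,   6.933,  -0.005,  -0.   ]), 'tool_pos': array([ 0.264, -0.538,  0.23 ]), 'eef_rot': array([-0.001,  0.529,  0.849,  0.   ]), 'wrist_force': array([-0.652,  0.056,  0.567]), 'moment': array([ 0.007, -0.019,  0.011]), 'finger_gap': np.float64(0.086)}
headset_band scene [([407.4, 161.9], 0.69)]
headset_band top [([234.3, 219.9], 0.79)]
headset scene []
headset top []
bar_mid scene [([240.3, 219.6], 0.62)]
bar_mid top [([401.0, 184.9], 0.67)]
hanger scene [([250.5, 250.5], 0.95)]
hanger top [([392.4, 194.1], 0.9)]
cradle scene [([404.7, 210.9], 0.69)]
cradle top [([247.5, 196.5], 0.56)]
plunger_tip scene []
plunger_tip top []
pack_center scene [([486.8, 226.4], 0.8), ([343.3, 166.6], 0.76), ([371.2, 227.6], 0.73)]
pack_center top [([244.8, 202.3], 0.79), ([180.0, 162.4], 0.7), ([285.5, 178.7], 0.65)]
key scene [([319.5, 195.4], 0.91)]
key top [([322.6, 236.1], 0.64)]
pen scene [([332.1, 226.7], 0.46)]
pen top [([317.9, 200.6], 0.7), ([470.1, 215.3], 0.56)]
handheld scene []
handheld top [([319.5, 155.0], 0.93), ([201.0, 240.8], 0.58), ([316.2, 200.5], 0.23)]
mug scene [([160.3, 253.1], 0.6), ([341.4, 268.3], 0.36)]
mug top [([470.4, 213.7], 0.55), ([390.3, 194.7], 0.16)]
desk_mic scene [([456.7, 189.6], 0.57)]
desk_mic top [([182.2, 202.5], 0.56)]
tape_center scene [([430.3, 162.6], 0.5)]
tape_center top [([197.6, 240.0], 0.89)]
```

View pics/scene0.png

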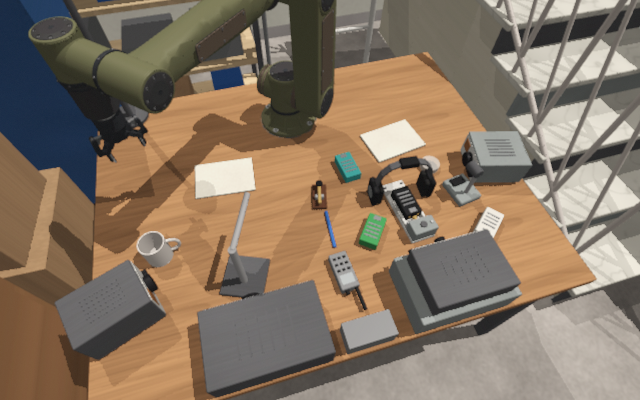

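View pics/top0.png

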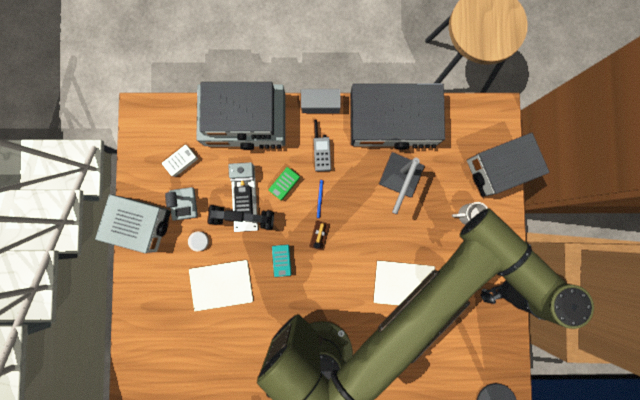

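The scene view looks back toward the robot. It shows the headset astride the cradle at about (405,175) and the hanger at (240,250). In the top view the headset is at (240,217), the cradle at (243,195) and the hanger bar runs (397,212) to (418,160). Next I'll crop and triangulate.

```bash
python3 - <<'E'
from h import *
np.set_printoptions(precision=4,suppress=True)
P={n:vision.get_image(n) for n in("scene","top")}
for n in P: print(n,"cam",-np.asarray(P[n]["R"]).T@P[n]["t"], P[n]["K"][0][0])
S,T=P["scene"],P["top"]
def both(q):
    a=vision.mark_of(S,q);b=vision.mark_of(T,q)
    if a and b:
        X=tri([(S,a[0]["uv"]),(T,b[0]["uv"])]);print(q,X,proj(S,X)-a[0]["uv"],proj(T,X)-b[0]["uv"])
for q in["headset_band","bar_mid","hanger","cradle","key","mug","desk_mic"]:both(q)
b=vision.mark_of(T,"bar_mid");print("bar top z225",atz(T,b[0]["uv"],.225)); 
b=vision.mark_of(S,"bar_mid");print("bar scene z225",atz(S,b[0]["uv"],.225))
for n,z in(("headset_band",.176),("hanger",0),("cradle",0),("pack_center",.03)):
  for p in(S,T):
    for m in vision.mark_of(p,n)[:3]: print(n,m["score"],atz(p,m["uv"],z))
a=cv2.resize(T["image"][140:250,160:300],None,fx=5.5,fy=5.5,interpolation=cv2.INTER_CUBIC);cv2.imwrite("pics/tc.png",a)
a=cv2.resize(T["image"][130:240,360:500],None,fx=5.5,fy=5.5,interpolation=cv2.INTER_CUBIC);cv2.imwrite("pics/th.png",a)
a=cv2.resize(S["image"][140:260,340:480],None,fx=4.8,fy=4.8,interpolation=cv2.INTER_CUBIC);cv2.imwrite("pics/sc.png",a)
E
```

```text
scene cam [ 1.1175 -0.221   1.0899] 372.22785827015673
top cam [0.4207 0.0001 1.5572] 426.171601303442
headset_band [0.4773 0.2797 0.1654] [-1.1112 -0.0004] [-0.9773 -0.4505]
bar_mid [ 0.5703 -0.2641  0.2054] [0.9872 0.0052] [0.8288 0.1377]
hanger [ 0.5646 -0.2627  0.0121] [-0.4269 -0.0012] [-0.3636 -0.0719]
cradle [ 0.5532  0.2764 -0.0057] [-1.5972 -0.0548] [-1.3465 -0.6394]
key [ 0.4127  0.0024 -0.0169] [-1.5113 -0.0495] [-1.3958 -0.4578]
mug [ 0.4894 -0.55   -0.0041] [-0.2639  0.0075] [-0.2223 -0.0132]
desk_mic [0.5317 0.4961 0.0161] [ 0.9778 -0.0054] [0.8323 0.4289]
bar top z225 [ 0.5685 -0.2577  0.225 ]
bar scene z225 [ 0.5817 -0.2657  0.225 ]
headset_band 0.6 [0.4856 0.2774 0.176 ]
headset_band 0.97 [0.4754 0.2744 0.176 ]
hanger 0.58 [ 0.5588 -0.2618  0.    ]
hanger 0.56 [ 0.5655 -0.2661 -0.    ]
cradle 0.97 [0.5578 0.279  0.    ]
cradle 0.7 [0.5503 0.2705 0.    ]
pack_center 0.96 [0.544  0.2766 0.03  ]
pack_center 0.8 [0.5983 0.1339 0.03  ]
pack_center 0.8 [0.706  0.4927 0.03  ]
pack_center 0.92 [0.329  0.1464 0.03  ]
pack_center 0.69 [0.55   0.2785 0.03  ]
pack_center 0.68 [0.6906 0.507  0.03  ]
```

View pics/tc.png

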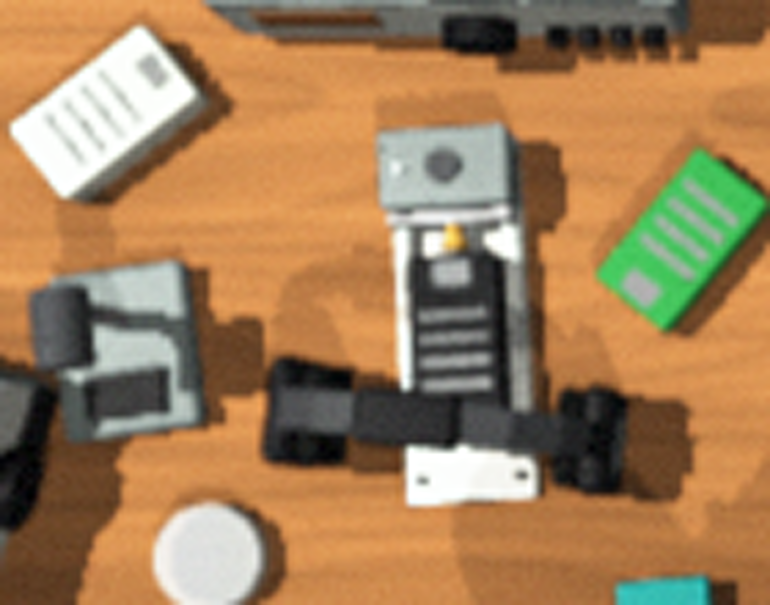

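View pics/th.png

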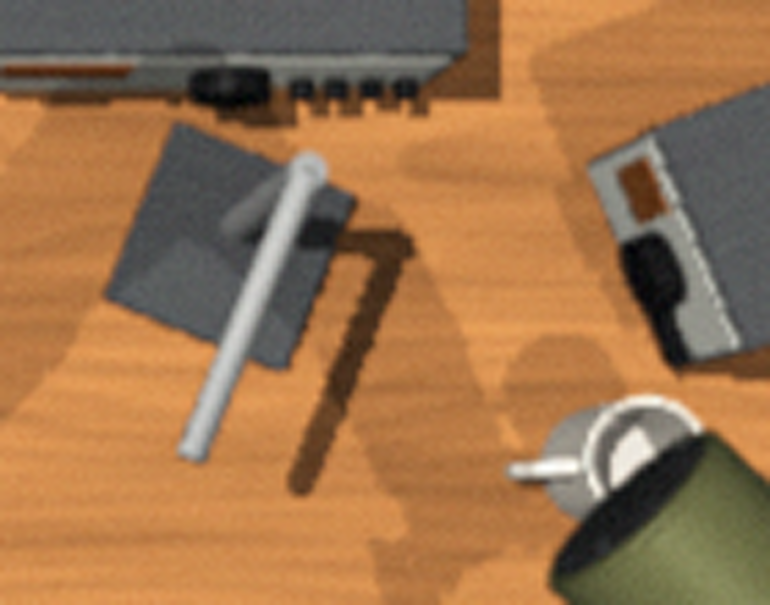

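View pics/sc.png

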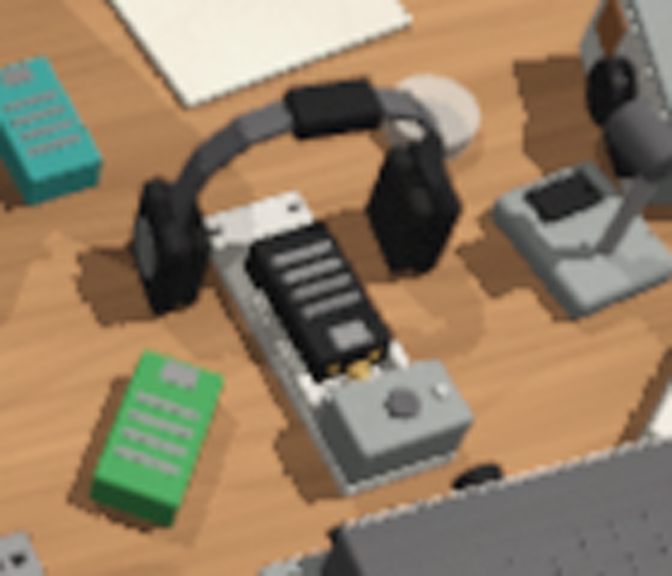

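```bash
python3 - <<'E'
from h import *
np.set_printoptions(precision=4,suppress=True)
T=vision.get_image("top");S=vision.get_image("scene")
t=lambda x,y,ox=160,oy=140:(ox+x/5.5-.4,oy+y/5.5-.4)
s=lambda x,y:(340+x/4.8-.4,140+y/4.8-.4)
fe=atz(T,t(193,457,360,130),.218);pe=atz(T,t(309,168,360,130),.225)
d=pe-fe;print("bar",fe,pe,np.linalg.norm(d[:2]),np.degrees(np.arctan2(d[1],d[0])), "mid",fe+d*80/180)
print("band",atz(T,t(406,415),.187),atz(S,s(333,100),.187))
a,b=atz(T,t(410,503),.012),atz(T,t(538,496),.012);print("cradle rear",a,b,np.linalg.norm(a-b))
h=[atz(T,t(x,y),.062) for x,y in((378,132),(505,124),(515,202),(388,210))];print("housing",h)
f=[atz(T,t(x,y),.048) for x,y in((412,255),(500,255))];print("pack front",f)
E
```

```text
bar [ 0.4867 -0.2345  0.218 ] [ 0.6527 -0.3029  0.225 ] 0.17952789921903586 -22.377730781730527 mid [ 0.5605 -0.2649  0.2211]
band [0.4822 0.2787 0.187 ] [0.4847 0.2793 0.187 ]
cradle rear [0.4323 0.3109 0.012 ] [0.4366 0.2272 0.012 ] 0.08387197302965443
housing [array([0.6697, 0.3243, 0.062 ]), array([0.6748, 0.243 , 0.062 ]), array([0.6243, 0.2361, 0.062 ]), array([0.6193, 0.3172, 0.062 ])]
pack front [array([0.5918, 0.3044, 0.048 ]), array([0.5917, 0.2477, 0.048 ])]
```

```bash
python3 -m pendant '[{"jaw":-1,"translation":[0,3,4],"spin":8},{"jaw":-1,"translation":[1,4,3],"spin":8},{"jaw":-1,"translation":[1,4,3],"spin":8},{"jaw":-1,"translation":[1.5,4.5,1],"spin":8},{"jaw":-1,"translation":[1.5,4.5,1],"spin":8}]'
```

```text
clock: 3.3
tool_pos: [0.3137, -0.3389, 0.3513]
eef_rot: [0.001, 0.205, 0.979, -0.0]
wrist_force: [1.4, 0.3, 0.8]
finger_gap: 0.0855
```

```bash
python3 -m pendant '[{"jaw":-1,"translation":[1,4.8,0],"spin":3},{"jaw":-1,"translation":[1,4.8,0],"spin":3},{"jaw":-1,"translation":[1,4.8,0],"spin":3},{"jaw":-1,"translation":[1,4.8,0],"spin":3},{"jaw":-1,"translation":[1,4.8,0],"spin":3}]'
python3 -m pendant '[{"jaw":-1,"translation":[1,4.8,0],"spin":3},{"jaw":-1,"translation":[1,4.8,0],"spin":0},{"jaw":-1,"translation":[1,4.8,0],"spin":0},{"jaw":-1,"translation":[1,4.8,0],"spin":0},{"jaw":-1,"translation":[1,4.8,0],"spin":0}]'
python3 -m pendant '[{"jaw":-1,"translation":[1.5,4.5,0],"spin":0},{"jaw":-1,"translation":[1.5,4.5,0],"spin":0},{"jaw":-1,"translation":[1,2.5,0],"spin":0},{"jaw":-1,"translation":[0,0,0],"spin":0}]'
python3 - <<'E'
from h import *
np.set_printoptions(precision=4,suppress=True)
W=vision.get_image("wrist");cv2.imwrite("pics/w1.png",W["image"]);T=vision.get_image("top");cv2.imwrite("pics/t1.png",T["image"])
print(-np.asarray(W["R"]).T@W["t"]);print(env.get_state()["tool_pos"],env.get_state()["joints"])
for q,z in(("headset_band",.176),("cradle",0),("pack_center",.03)):
    for m in vision.mark_of(W,q)[:2]: print(q,m["uv"],m["score"],atz(W,m["uv"],z))
E
```

```text
clock: 3.8
tool_pos: [0.3634, -0.0985, 0.3505]
eef_rot: [0.001, 0.076, 0.997, 0.0]
wrist_force: [1.5, 0.2, -0.7]
finger_gap: 0.0852
clock: 4.3
tool_pos: [0.4135, 0.1419, 0.3507]
eef_rot: [0.001, 0.051, 0.999, 0.001]
wrist_force: [1.0, -0.7, 0.3]
finger_gap: 0.0852
clock: 4.7
tool_pos: [0.4539, 0.2576, 0.3475]
eef_rot: [-0.002, 0.05, 0.999, -0.002]
wrist_force: [-0.9, 1.0, -0.8]
finger_gap: 0.0852
[0.4468 0.1906 0.4905]
[0.4537 0.2551 0.3496] [ 0.8993 -0.1237  0.1436  0.0001 -1.8395 -1.0013]
headset_band [298.6, 205.9] 0.56 [0.4797 0.2816 0.176 ]
pack_center [270.8, 182.0] 0.94 [0.5361 0.2779 0.03  ]
pack_center [211.4, 307.6] 0.87 [0.6833 0.5069 0.03  ]
```

View pics/w1.png

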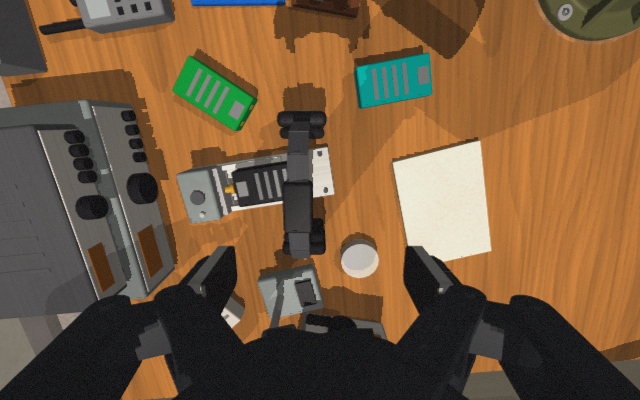

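```bash
python3 - <<'E'
from h import *
i=cv2.imread("pics/w1.png");cv2.imwrite("pics/w1c.png",cv2.resize(i[100:260,230:370],None,fx=3.7,fy=3.7,interpolation=cv2.INTER_CUBIC)[:600])
E
```

```text
(no output)
```

View pics/w1c.png

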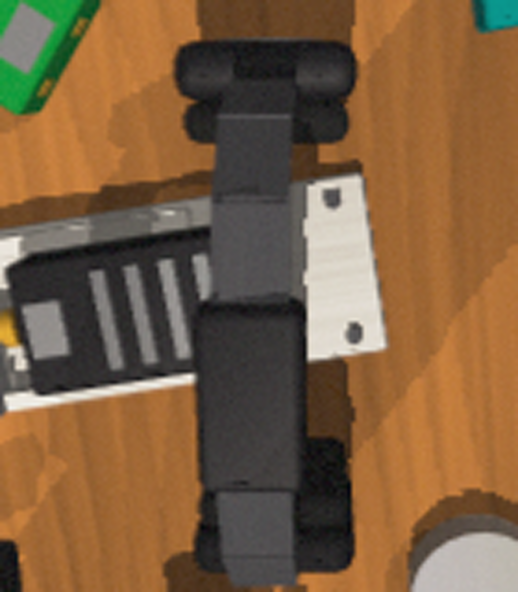

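```bash
python3 - <<'E'
from h import *
np.set_printoptions(precision=4,suppress=True)
W=vision.get_image("wrist")
c=[atz(W,(230+x/3.7-.4,100+y/3.7-.4),.187) for x,y in((200,305),(304,306),(303,489),(199,487))]
print(np.array(c)); m=np.mean(c,0);d=(c[2]+c[3]-c[0]-c[1])/2;print(m,np.linalg.norm(d),np.degrees(np.arctan2(-d[0],d[1])))
s=env.get_state();print(s["tool_pos"],s["eef_rot"],np.degrees(2*np.arctan2(s["eef_rot"][2],s["eef_rot"][1])))
print(vision.mark_of(W,"headset_band"))
# cradle rear corners
print([atz(W,(230+x/3.7-.4,100+y/3.7-.4),.012) for x,y in((361,175),(386,348))])
E
```

```text
[[0.4926 0.2471 0.187 ]
 [0.4615 0.2506 0.187 ]
 [0.4683 0.3092 0.187 ]
 [0.5009 0.3051 0.187 ]]
[0.4808 0.278  0.187 ] 0.05879180661248353 -7.413834930896086
[0.4537 0.2538 0.351 ] [0.0005 0.0518 0.9987 0.0006] 174.0671601481533
[{'uv': [299.7, 205.6], 'score': 0.63}]
[array([0.438 , 0.2294, 0.012 ]), array([0.4339, 0.3116, 0.012 ])]
```

```bash
python3 -m pendant '[{"jaw":-1,"translation":[1.4,1.3,-3],"spin":-1},{"jaw":-1,"translation":[1.3,1.2,-4],"spin":0},{"jaw":-1,"translation":[0,0,-4],"spin":0},{"jaw":-1,"translation":[0,0,-3],"spin":0},{"jaw":-1,"translation":[0,0,0],"spin":0}]' 40
python3 - <<'E'
from h import *
W=vision.get_image("wrist");cv2.imwrite("pics/w2.png",W["image"])
S=vision.get_image("scene");cv2.imwrite("pics/s2.png",cv2.resize(S["image"][90:240,320:480],None,fx=4,fy=4,interpolation=cv2.INTER_CUBIC))
print(env.get_state()["tool_pos"])
E
```

```text
clock: 5.55
tool_pos: [0.479, 0.2782, 0.2054]
eef_rot: [-0.003, 0.06, 0.998, -0.002]
wrist_force: [-0.4, -1.2, -0.3]
finger_gap: 0.0854
[0.48110024 0.27922465 0.21168344]
```

View pics/w2.png

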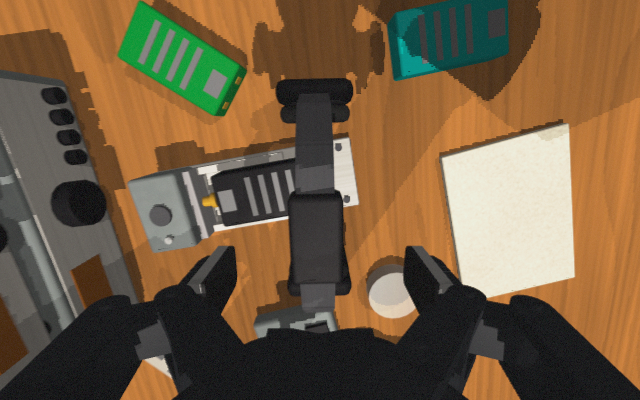

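View pics/s2.png

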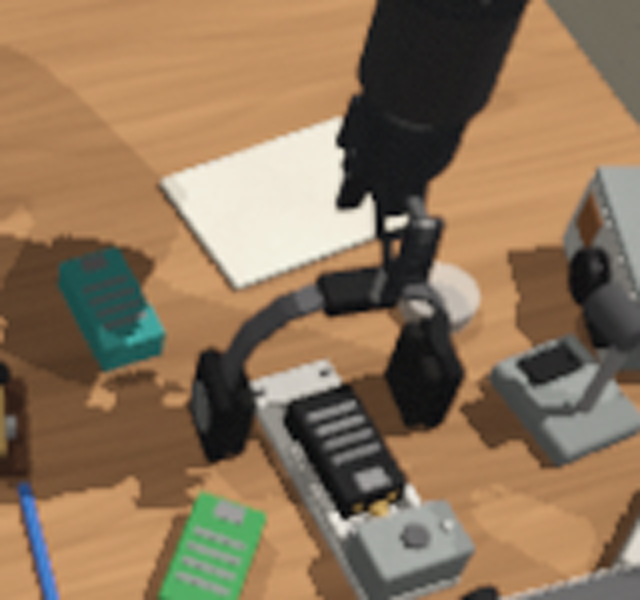

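```bash
python3 - <<'E'
from h import *
np.set_printoptions(precision=4,suppress=True)
W=vision.get_image("wrist")
c=[atz(W,u,.187) for u in((291.5,194),(343,193),(342,282),(290.5,282))]
print(np.array(c)); m=np.mean(c,0);d=(c[2]+c[3]-c[0]-c[1])/2;print(m,np.linalg.norm(d),np.degrees(np.arctan2(-d[0],d[1])))
print(env.get_state()["tool_pos"])
for m in vision.mark_of(W,"headset_band"): print(atz(W,m["uv"],.176))
E
```

```text
[[0.4944 0.2525 0.187 ]
 [0.463  0.2556 0.187 ]
 [0.4697 0.317  0.187 ]
 [0.5041 0.3128 0.187 ]]
[0.4828 0.2845 0.187 ] 0.061393734152632724 -7.6309108489132464
[0.4815 0.2797 0.2129]
[0.4805 0.2815 0.176 ]
```

```bash
python3 -m pendant '[{"jaw":-1,"translation":[0,0.2,-2.5],"spin":0},{"jaw":-1,"translation":[0,0,-2.0],"spin":0},{"jaw":-1,"translation":[0,0,0],"spin":0}]' 40
python3 -m pendant '[{"jaw":1,"translation":[0,0,0],"spin":0},{"jaw":1,"translation":[0,0,0],"spin":0},{"jaw":1,"translation":[0,0,0],"spin":0},{"jaw":1,"translation":[0,0,0],"spin":0},{"jaw":1,"translation":[0,0,0],"spin":0}]' 40
python3 -m pendant '[{"jaw":1,"translation":[0,0,0],"spin":0},{"jaw":1,"translation":[0,0,0],"spin":0},{"jaw":1,"translation":[0,0,0],"spin":0}]' 40
python3 - <<'E'
from h import *
W=vision.get_image("wrist");cv2.imwrite("pics/w3.png",W["image"])
E
```

```text
clock: 6.05
tool_pos: [0.4802, 0.2815, 0.1642]
eef_rot: [-0.001, 0.06, 0.998, -0.0]
wrist_force: [0.5, 0.5, 0.1]
finger_gap: 0.0854
clock: 6.55
tool_pos: [0.4814, 0.2821, 0.1666]
eef_rot: [0.001, 0.06, 0.998, 0.001]
wrist_force: [0.2, 1.2, 4.8]
finger_gap: 0.0331
clock: 6.85
tool_pos: [0.4814, 0.282, 0.1667]
eef_rot: [0.001, 0.06, 0.998, 0.001]
wrist_force: [0.7, 0.1, 5.9]
finger_gap: 0.0334
```

View pics/w3.png

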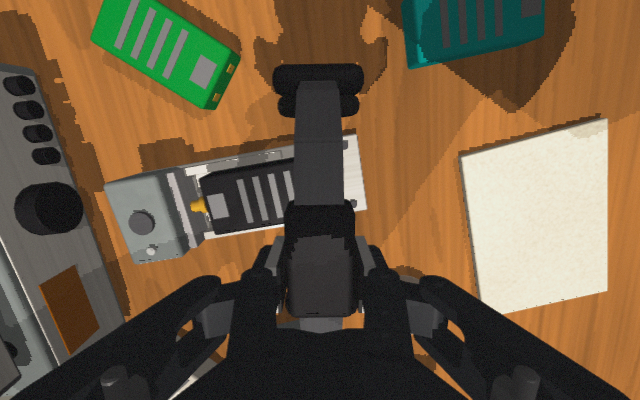

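```bash
python3 -m pendant '[{"jaw":1,"translation":[0,0,1],"spin":0},{"jaw":1,"translation":[0,0,2.5],"spin":0},{"jaw":1,"translation":[0,0,3.5],"spin":0},{"jaw":1,"translation":[0,0,3.5],"spin":0},{"jaw":1,"translation":[0,0,2.5],"spin":0}]' 40
python3 -m pendant '[{"jaw":1,"translation":[-0.4,-2,0],"spin":-1},{"jaw":1,"translation":[-0.6,-3,0],"spin":-2},{"jaw":1,"translation":[-0.6,-4,0],"spin":-2},{"jaw":1,"translation":[-0.6,-4,0],"spin":-2},{"jaw":1,"translation":[-0.6,-4,0],"spin":-2}]' 40
python3 -m pendant '[{"jaw":1,"translation":[-0.6,-4,0],"spin":-2},{"jaw":1,"translation":[-0.6,-4,0],"spin":-2},{"jaw":1,"translation":[-0.6,-4,0],"spin":-2},{"jaw":1,"translation":[-0.6,-4,0],"spin":0},{"jaw":1,"translation":[-0.6,-4,0],"spin":0}]' 40
python3 -m pendant '[{"jaw":1,"translation":[-0.6,-4,0],"spin":0},{"jaw":1,"translation":[-0.6,-4,0],"spin":0},{"jaw":1,"translation":[-0.5,-2.2,0],"spin":0},{"jaw":1,"translation":[0,-1,0],"spin":0},{"jaw":1,"translation":[0,0,0],"spin":0}]' 40
python3 - <<'E'
from h import *
np.set_printoptions(precision=4,suppress=True)
P={n:vision.get_image(n) for n in("scene","top","wrist")}
for n in P:
    cv2.imwrite(f"pics/{n}4.png",P[n]["image"])
    for q,z in (("bar_mid",.225),("hanger",0)):
        for m in vision.mark_of(P[n],q)[:2]:print(n,q,m["score"],m["uv"],atz(P[n],m["uv"],z))
s=env.get_state();print(s["tool_pos"],np.degrees(2*np.arctan2(s["eef_rot"][2],s["eef_rot"][1])),s["wrist_force"])
E
```

```text
clock: 7.4
tool_pos: [0.4806, 0.2816, 0.2973]
eef_rot: [0.0, 0.06, 0.998, 0.0]
wrist_force: [0.6, -0.7, -2.1]
finger_gap: 0.0333
clock: 7.9
tool_pos: [0.4518, 0.1104, 0.2946]
eef_rot: [-0.001, 0.138, 0.99, -0.0]
wrist_force: [1.2, 0.1, -1.6]
finger_gap: 0.0334
clock: 8.4
tool_pos: [0.4217, -0.0896, 0.2949]
eef_rot: [-0.001, 0.19, 0.982, 0.0]
wrist_force: [0.6, -0.1, -2.1]
finger_gap: 0.0334
clock: 8.9
tool_pos: [0.4054, -0.2009, 0.2945]
eef_rot: [-0.001, 0.191, 0.982, 0.0]
wrist_force: [-0.5, 0.3, -2.5]
finger_gap: 0.033
scene bar_mid 0.6 [239.0, 219.6] [ 0.573  -0.2677  0.225 ]
scene hanger 0.72 [250.9, 249.2] [ 0.5516 -0.2624  0.    ]
top bar_mid 0.8 [401.5, 187.4] [ 0.566 -0.256  0.225]
top hanger 0.58 [391.9, 194.7] [ 0.5637 -0.2635  0.    ]
wrist bar_mid 0.73 [111.9, 210.1] [ 0.5571 -0.2609  0.225 ]
[ 0.4059 -0.1998  0.2951] 158.1732457329509 [ 0.9497  0.4311 -4.2987]
```

View pics/wrist4.png

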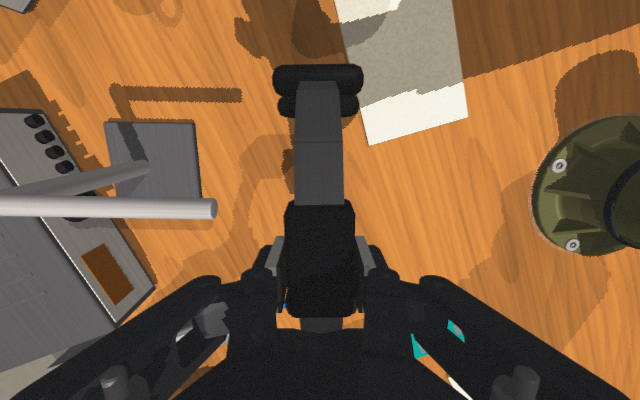

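View pics/scene4.png

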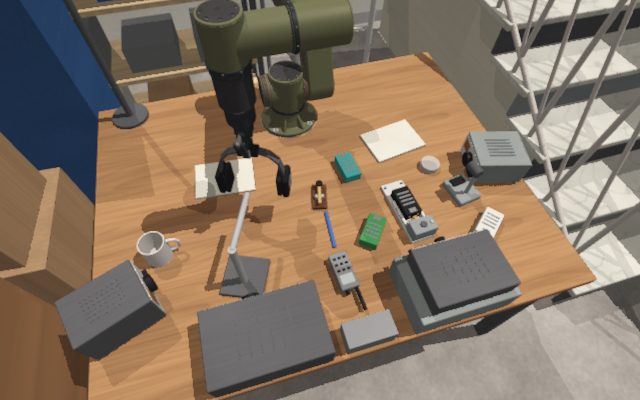

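View pics/top4.png

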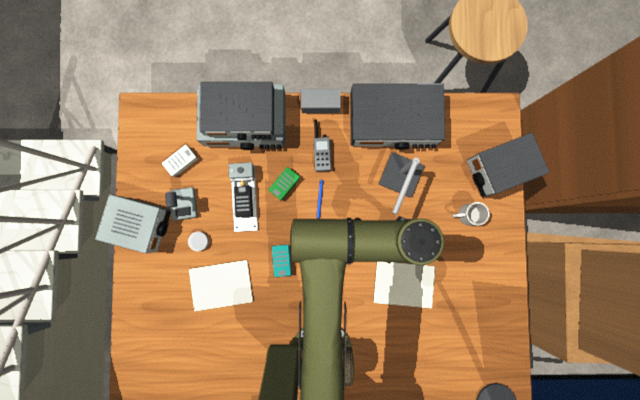

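```bash
python3 - <<'E'
from h import *
np.set_printoptions(precision=4,suppress=True)
W=vision.get_image("wrist")
cv2.imwrite("pics/w5.png",cv2.resize(W["image"][150:260,0:240],None,fx=3.3,fy=3.3,interpolation=cv2.INTER_CUBIC))
fe=atz(W,(214,208.5),.216);b=atz(W,(5,206.5),.216);d=b-fe
a=np.arctan2(d[1],d[0]);print(fe,b,np.degrees(a),"mid",fe+.08*np.array([np.cos(a),np.sin(a),0]))
E
```

```text
[ 0.4863 -0.2307  0.216 ] [ 0.6455 -0.2962  0.216 ] -22.354019564800065 mid [ 0.5603 -0.2611  0.216 ]
```

View pics/w5.png

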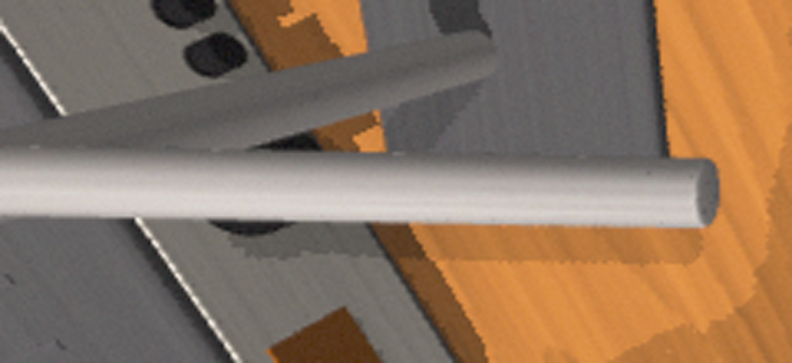

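```bash
python3 -m pendant '[{"jaw":1,"translation":[0,0,-2],"spin":-0.5},{"jaw":1,"translation":[0,0,-2.3],"spin":0},{"jaw":1,"translation":[1.3,-0.5,0],"spin":0},{"jaw":1,"translation":[2,-0.8,0],"spin":0},{"jaw":1,"translation":[2,-0.8,0],"spin":0}]' 40
python3 -m pendant '[{"jaw":1,"translation":[2,-0.8,0],"spin":0},{"jaw":1,"translation":[2,-0.8,0],"spin":0},{"jaw":1,"translation":[2,-0.8,0],"spin":0},{"jaw":1,"translation":[2,-0.8,0],"spin":0},{"jaw":1,"translation":[0,0,0],"spin":0}]' 40
python3 - <<'E'
from h import *
W=vision.get_image("wrist");cv2.imwrite("pics/w6.png",W["image"])
S=vision.get_image("scene");cv2.imwrite("pics/s6.png",cv2.resize(S["image"][150:310,160:330],None,fx=3.6,fy=3.6,interpolation=cv2.INTER_CUBIC))
E
```

```text
clock: 9.9
tool_pos: [0.4593, -0.2214, 0.2523]
eef_rot: [0.0, 0.194, 0.981, -0.0]
wrist_force: [0.3, -0.4, -0.7]
finger_gap: 0.0331
clock: 10.4
tool_pos: [0.5401, -0.2535, 0.2501]
eef_rot: [-0.001, 0.194, 0.981, -0.0]
wrist_force: [-0.8, 0.7, -3.6]
finger_gap: 0.0334
```

View pics/w6.png

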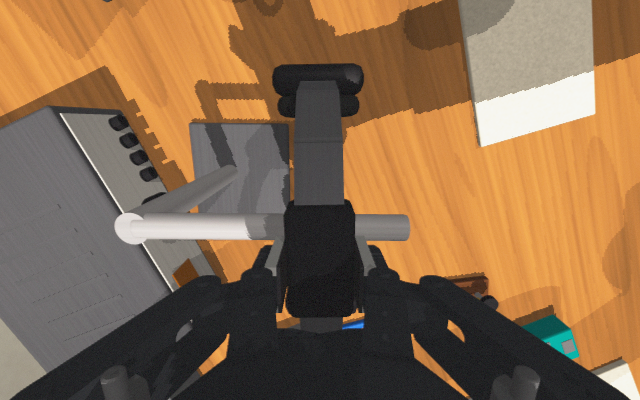

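View pics/s6.png

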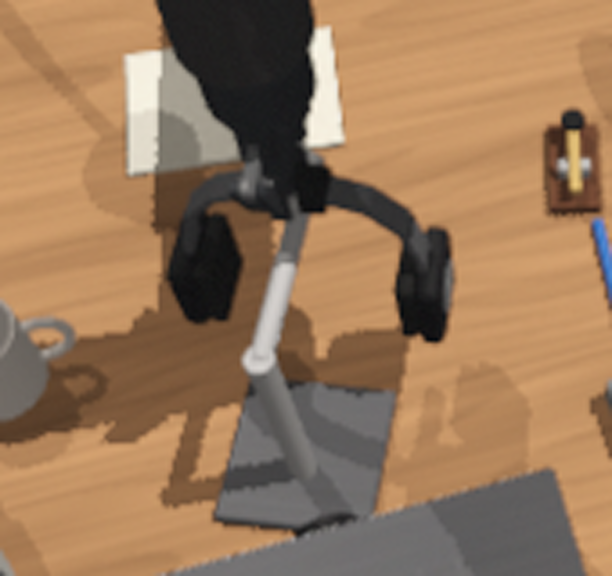

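```bash
python3 - <<'E'
from h import *
np.set_printoptions(precision=4,suppress=True)
W=vision.get_image("wrist")
fe=atz(W,(409,227),.216);b=atz(W,(129,228),.225);d=b-fe
a=np.arctan2(d[1],d[0]);u=np.array([np.cos(a),np.sin(a)]);m=fe[:2]+.08*u;t=np.array(env.get_state()["tool_pos"])
print(fe,b,np.linalg.norm(d[:2]),np.degrees(a),"mid",m,"tcp",t,"along",(m-t[:2])@u,"lat",np.cross(u,m-t[:2]))
E
```

```text
[ 0.4822 -0.2294  0.216 ] [ 0.6498 -0.3014  0.225 ] 0.18250006566214472 -23.247974934070847 mid [ 0.5557 -0.2609] tcp [ 0.5385 -0.2531  0.2519] along 0.018820812959107397 lat -0.00038471739021308116<stdin>:6: DeprecationWarning: Arrays of 2-dimensional vectors are deprecated. Use arrays of 3-dimensional vectors instead. (deprecated in NumPy 2.0)
```

```bash
python3 -m pendant '[{"jaw":1,"translation":[1,-0.4,0],"spin":0},{"jaw":1,"translation":[0.9,-0.4,0],"spin":0},{"jaw":1,"translation":[0,0,-1],"spin":0},{"jaw":1,"translation":[0,0,-0.9],"spin":0},{"jaw":1,"translation":[0,0,0],"spin":0}]' 40
python3 -m pendant '[{"jaw":1,"translation":[0,0,-0.2],"spin":0},{"jaw":1,"translation":[0,0,0],"spin":0}]' 40
python3 -m pendant '[{"jaw":1,"translation":[0,0,-0.2],"spin":0},{"jaw":1,"translation":[0,0,0],"spin":0}]' 40
python3 -m pendant '[{"jaw":1,"translation":[0,0,-0.1],"spin":0},{"jaw":1,"translation":[0,0,0],"spin":0}]' 40
```

```text
clock: 11.05
tool_pos: [0.5569, -0.2608, 0.2304]
eef_rot: [-0.002, 0.194, 0.981, 0.0]
wrist_force: [0.5, -0.1, -2.8]
finger_gap: 0.0333
clock: 11.25
tool_pos: [0.5576, -0.2613, 0.2312]
eef_rot: [0.0, 0.194, 0.981, -0.0]
wrist_force: [-0.2, -0.9, -2.3]
finger_gap: 0.0331
clock: 11.45
tool_pos: [0.5577, -0.2612, 0.2291]
eef_rot: [0.0, 0.194, 0.981, 0.0]
wrist_force: [0.6, -0.5, -2.5]
finger_gap: 0.033
clock: 11.65
tool_pos: [0.5577, -0.2613, 0.228]
eef_rot: [-0.0, 0.194, 0.981, 0.0]
wrist_force: [0.3, 0.1, -1.7]
finger_gap: 0.033
```

```bash
python3 -m pendant '[{"jaw":1,"translation":[0,0,-0.1],"spin":0},{"jaw":1,"translation":[0,0,0],"spin":0}]' 40
python3 -m pendant '[{"jaw":1,"translation":[0,0,-0.1],"spin":0},{"jaw":1,"translation":[0,0,0],"spin":0}]' 40
python3 -m pendant '[{"jaw":1,"translation":[0,0,-0.1],"spin":0},{"jaw":1,"translation":[0,0,0],"spin":0}]' 40
```

```text
clock: 11.85
tool_pos: [0.5577, -0.2613, 0.2269]
eef_rot: [-0.0, 0.194, 0.981, 0.0]
wrist_force: [-0.2, -0.3, -2.0]
finger_gap: 0.0334
clock: 12.05
tool_pos: [0.5578, -0.2613, 0.2266]
eef_rot: [0.0, 0.194, 0.981, -0.0]
wrist_force: [-0.7, 0.7, 0.3]
finger_gap: 0.0333
clock: 12.25
tool_pos: [0.5578, -0.2613, 0.2265]
eef_rot: [0.001, 0.194, 0.981, -0.0]
wrist_force: [-2.3, 1.4, 4.9]
finger_gap: 0.0331
```

```bash
python3 -m pendant '[{"jaw":0.1,"translation":[0,0,0.1],"spin":0},{"jaw":-0.4,"translation":[0,0,0],"spin":0},{"jaw":-0.8,"translation":[0,0,0],"spin":0},{"jaw":-0.8,"translation":[0,0,0],"spin":0},{"jaw":-0.8,"translation":[0,0,0],"spin":0}]' 
python3 - <<'E'
from h import *
W=vision.get_image("wrist");cv2.imwrite("pics/w7.png",W["image"])
E
```

```text
clock: 12.75
tool_pos: [0.5577, -0.2613, 0.2259]
eef_rot: [-0.0, 0.194, 0.981, -0.0]
wrist_force: [-0.3, 0.4, 0.3]
finger_gap: 0.0767
```

View pics/w7.png

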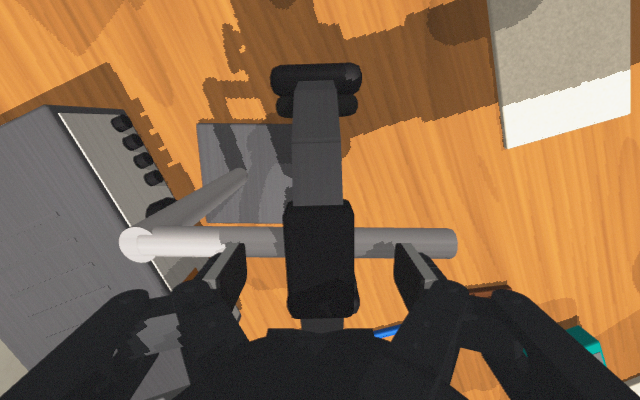

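The headset hangs on the bar with the pad at (320,260), and both fingers are clear of it. I'll withdraw straight up.

```bash
python3 -m pendant '[{"jaw":-0.8,"translation":[0,0,1],"spin":0},{"jaw":-0.8,"translation":[0,0,2],"spin":0},{"jaw":-0.8,"translation":[0,0,3],"spin":0},{"jaw":-0.8,"translation":[0,0,4],"spin":0},{"jaw":-0.8,"translation":[0,0,3],"spin":0}]' 
python3 - <<'E'
from h import *
W=vision.get_image("wrist");cv2.imwrite("pics/w8.png",W["image"])
S=vision.get_image("scene");cv2.imwrite("pics/s8.png",cv2.resize(S["image"][150:310,160:330],None,fx=3.6,fy=3.6,interpolation=cv2.INTER_CUBIC))
E
```

```text
clock: 13.3
tool_pos: [0.5574, -0.2616, 0.3597]
eef_rot: [0.001, 0.194, 0.981, -0.0]
wrist_force: [0.1, -0.0, 1.1]
finger_gap: 0.0772
```

View pics/w8.png

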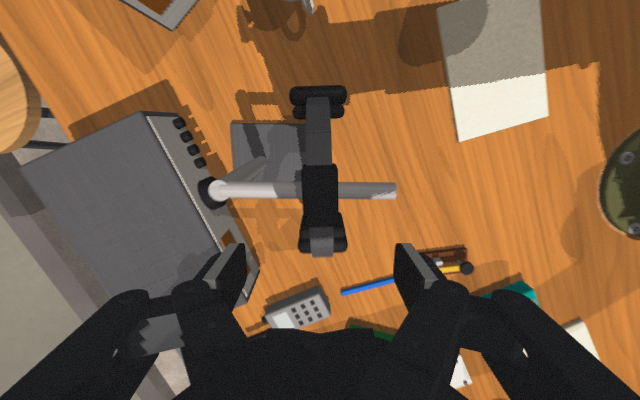

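View pics/s8.png

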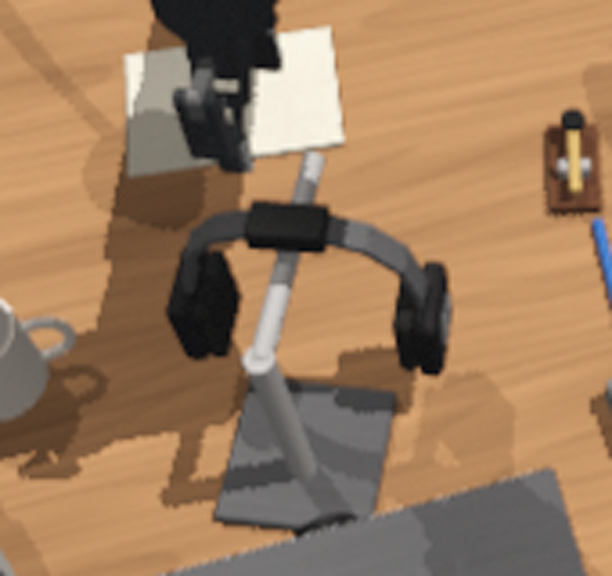

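```bash
python3 -m pendant '[{"jaw":-0.5,"translation":[-0.7,2,0],"spin":8},{"jaw":0,"translation":[-0.7,3,0],"spin":8},{"jaw":0.5,"translation":[-0.7,4,0],"spin":8},{"jaw":1,"translation":[-0.7,4,0],"spin":8},{"jaw":1,"translation":[-0.7,4,0],"spin":8}]' 60
python3 -m pendant '[{"jaw":1,"translation":[-0.7,4,0],"spin":8},{"jaw":1,"translation":[-0.7,4,0],"spin":8},{"jaw":1,"translation":[-0.7,4,0],"spin":8},{"jaw":1,"translation":[-0.7,4,0],"spin":8},{"jaw":1,"translation":[-0.7,4,0],"spin":8}]' 60
python3 -m pendant '[{"jaw":1,"translation":[-0.7,4,-2],"spin":8},{"jaw":1,"translation":[-0.7,4,-3],"spin":8},{"jaw":1,"translation":[-0.7,4,-3],"spin":8},{"jaw":1,"translation":[-0.7,4,-2],"spin":8},{"jaw":1,"translation":[-0.3,0.2,0],"spin":3}]' 60
python3 - <<'E'
from h import *
np.set_printoptions(precision=4,suppress=True)
P={n:vision.get_image(n) for n in("top","wrist","scene")}
for n in P: cv2.imwrite(f"pics/{n}9.png",P[n]["image"])
s=env.get_state();print(s["tool_pos"],np.degrees(2*np.arctan2(s["eef_rot"][2],s["eef_rot"][1])),s["joints"])
for n in("top","wrist","scene"):
    for q,z in(("pack_center",.03),("cradle",0)):
        for m in vision.mark_of(P[n],q)[:2]: print(n,q,m["score"],atz(P[n],m["uv"],z))
i=P["wrist"]["image"]
E
```

```text
clock: 13.9
tool_pos: [0.5221, -0.09, 0.3564]
eef_rot: [0.0, -0.156, 0.988, -0.0]
wrist_force: [1.6, -0.0, 0.4]
finger_gap: 0.006
clock: 14.4
tool_pos: [0.487, 0.1102, 0.3567]
eef_rot: [0.0, -0.484, 0.875, -0.0]
wrist_force: [0.7, 0.6, -0.1]
finger_gap: -0.0003
clock: 14.9
tool_pos: [0.4546, 0.2728, 0.252]
eef_rot: [0.003, 0.726, -0.688, -0.001]
wrist_force: [0.5, -1.5, 0.6]
finger_gap: -0.0002
[0.4568 0.2702 0.2572] -87.40638370433142 [ 0.9138 -0.1402 -0.0421  0.0006 -1.6687  0.7023]
top pack_center 0.89 [0.6881 0.503  0.03  ]
top pack_center 0.88 [0.6118 0.1369 0.03  ]
top cradle 0.9 [0.5639 0.2794 0.    ]
wrist pack_center 0.85 [0.5378 0.276  0.03  ]
wrist pack_center 0.83 [0.3386 0.1471 0.03  ]
scene pack_center 0.89 [0.3342 0.137  0.03  ]
scene pack_center 0.68 [0.604  0.1362 0.03  ]
scene cradle 0.87 [0.5553 0.2761 0.    ]
scene cradle 0.67 [ 0.5539 -0.2635  0.    ]
```

View pics/wrist9.png

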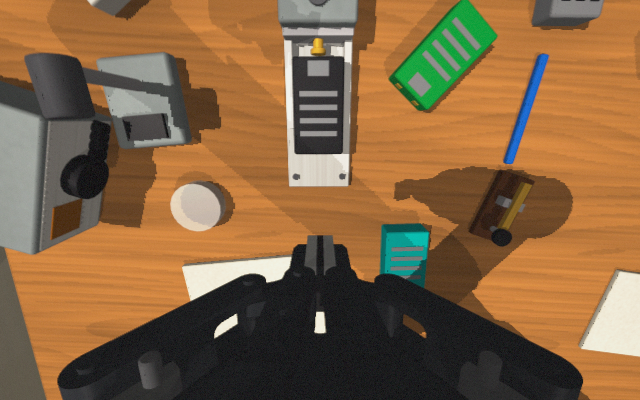

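```bash
python3 - <<'E'
from h import *
np.set_printoptions(precision=4,suppress=True)
W=vision.get_image("wrist")
for l,u,z in(("rear",(296,153),.048),("rear",(343,153),.048),("front",(294,56),.048),("front",(343,56),.048),("cr",(289,186),.012),("cr",(351,186),.012),("crf",(284,40),.012),("crf",(355,40),.012)): print(l,atz(W,u,z))
E
```

```text
rear [0.486 0.301 0.048]
rear [0.4886 0.2428 0.048 ]
front [0.5951 0.3056 0.048 ]
front [0.5976 0.2501 0.048 ]
cr [0.4354 0.3127 0.012 ]
cr [0.4393 0.2252 0.012 ]
crf [0.6196 0.3216 0.012 ]
crf [0.6235 0.2341 0.012 ]
```

```bash
python3 -m pendant '[{"jaw":1,"translation":[-0.2,0,-4],"spin":0.5},{"jaw":1,"translation":[0,0,-5],"spin":0},{"jaw":1,"translation":[0,0,-5],"spin":0},{"jaw":1,"translation":[0,0,-4],"spin":0},{"jaw":1,"translation":[0,0,-2.5],"spin":0}]' 60
python3 -m pendant '[{"jaw":1,"translation":[0,0,-1.5],"spin":0},{"jaw":1,"translation":[0,0,-1],"spin":0},{"jaw":1,"translation":[0,0,0],"spin":0}]'
python3 - <<'E'
from h import *
W=vision.get_image("wrist");cv2.imwrite("pics/w10.png",W["image"]);print(env.get_state()["tool_pos"])
E
```

```text
clock: 15.9
tool_pos: [0.4537, 0.2685, 0.048]
eef_rot: [0.002, 0.726, -0.688, -0.0]
wrist_force: [-0.1, 0.1, 0.3]
finger_gap: -0.0
clock: 16.2
tool_pos: [0.4548, 0.2698, 0.0263]
eef_rot: [0.0, 0.726, -0.688, 0.0]
wrist_force: [-0.0, 1.2, 0.9]
finger_gap: 0.0001
[0.45532157 0.27019767 0.02747979]
```

View pics/w10.png

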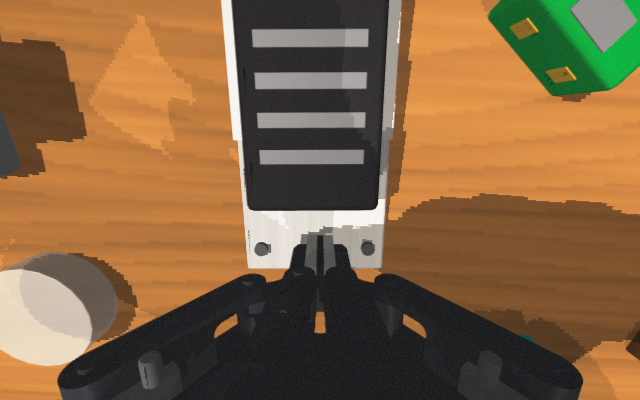

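```bash
python3 -m pendant '[{"jaw":1,"translation":[0.5,0.3,0],"spin":0},{"jaw":1,"translation":[0.5,0,0],"spin":0},{"jaw":1,"translation":[0.3,0,0],"spin":0},{"jaw":1,"translation":[0,0,0],"spin":0}]'
python3 -m pendant '[{"jaw":1,"translation":[0.3,0,0],"spin":0},{"jaw":1,"translation":[0.3,0,0],"spin":0},{"jaw":1,"translation":[0,0,0],"spin":0}]'
python3 -m pendant '[{"jaw":1,"translation":[0.3,0,0],"spin":0},{"jaw":1,"translation":[0.3,0.1,0],"spin":0},{"jaw":1,"translation":[0,0,0],"spin":0}]'
```

```text
clock: 16.65
tool_pos: [0.4684, 0.2731, 0.027]
eef_rot: [-0.0, 0.726, -0.688, 0.0]
wrist_force: [0.1, -0.3, -0.4]
finger_gap: -0.0
clock: 16.95
tool_pos: [0.4741, 0.2729, 0.0266]
eef_rot: [0.0, 0.726, -0.688, 0.0]
wrist_force: [0.1, -0.0, 0.5]
finger_gap: 0.0001
clock: 17.25
tool_pos: [0.4798, 0.2739, 0.0265]
eef_rot: [0.0, 0.726, -0.688, -0.0]
wrist_force: [-2.0, -0.1, 1.2]
finger_gap: -0.0004
```

```bash
for k in 1; do python3 -m pendant '[{"jaw":1,"translation":[0.3,0,0],"spin":0},{"jaw":1,"translation":[0.3,0.1,0],"spin":0},{"jaw":1,"translation":[0,0,0],"spin":0}]'; done
python3 -m pendant '[{"jaw":1,"translation":[0.3,0,0],"spin":0},{"jaw":1,"translation":[0,0,0],"spin":0}]'
python3 -m pendant '[{"jaw":1,"translation":[0.2,0,0],"spin":0},{"jaw":1,"translation":[0,0,0],"spin":0}]'
python3 -m pendant '[{"jaw":1,"translation":[0.2,0,0],"spin":0},{"jaw":1,"translation":[0,0,0],"spin":0}]'
```

```text
clock: 17.55
tool_pos: [0.4855, 0.2748, 0.0264]
eef_rot: [0.001, 0.726, -0.688, -0.0]
wrist_force: [-4.8, -0.3, 1.4]
finger_gap: 0.0002
clock: 17.75
tool_pos: [0.4883, 0.2747, 0.0264]
eef_rot: [0.001, 0.726, -0.688, -0.0]
wrist_force: [-6.4, -1.5, 2.5]
finger_gap: 0.0
clock: 17.95
tool_pos: [0.49, 0.2746, 0.0264]
eef_rot: [0.001, 0.726, -0.688, -0.0]
wrist_force: [-8.7, -1.3, 3.7]
finger_gap: 0.0001
clock: 18.15
tool_pos: [0.4918, 0.2746, 0.0264]
eef_rot: [0.001, 0.726, -0.688, -0.001]
wrist_force: [-8.1, -2.0, 3.3]
finger_gap: -0.0002
```

```bash

python3 -m pendant '[{"jaw":1,"translation":[0.2,0,0],"spin":0},{"jaw":1,"translation":[0,0,0],"spin":0}]'
python3 -m pendant '[{"jaw":1,"translation":[0.15,0,0],"spin":0},{"jaw":1,"translation":[0,0,0],"spin":0}]'
python3 -m pendant '[{"jaw":1,"translation":[0.1,0,0],"spin":0},{"jaw":1,"translation":[0,0,0],"spin":0}]'
python3 -m pendant '[{"jaw":1,"translation":[0.1,0,0],"spin":0},{"jaw":1,"translation":[0,0,0],"spin":0}]'
```

```text
clock: 18.35
tool_pos: [0.4936, 0.2746, 0.0263]
eef_rot: [0.001, 0.726, -0.688, -0.001]
wrist_force: [-9.6, -2.1, 4.2]
finger_gap: -0.0
clock: 18.55
tool_pos: [0.4938, 0.2742, 0.026]
eef_rot: [0.003, 0.726, -0.688, -0.001]
wrist_force: [-15.6, -2.1, 6.7]
finger_gap: 0.0001
clock: 18.75
tool_pos: [0.4939, 0.274, 0.0257]
eef_rot: [0.004, 0.726, -0.688, -0.002]
wrist_force: [-19.9, -1.7, 8.6]
finger_gap: 0.0002
clock: 18.95
tool_pos: [0.4939, 0.2739, 0.0254]
eef_rot: [0.005, 0.726, -0.687, -0.002]
wrist_force: [-24.7, -2.3, 11.3]
finger_gap: 0.0001
```

```bash

python3 -m pendant '[{"jaw":1,"translation":[-0.1,0,0],"spin":0},{"jaw":1,"translation":[0,0,0],"spin":0},{"jaw":1,"translation":[0,0,0],"spin":0}]'
python3 - <<'E'
from h import *
W=vision.get_image("wrist");cv2.imwrite("pics/w11.png",W["image"])
S=vision.get_image("scene");cv2.imwrite("pics/s11.png",S["image"]);cv2.imwrite("pics/s11c.png",cv2.resize(S["image"][140:260,340:480],None,fx=5,fy=5,interpolation=cv2.INTER_CUBIC))
T=vision.get_image("top");cv2.imwrite("pics/t11.png",T["image"])
print(env.get_state()["wrist_force"])
E
```

```text
clock: 19.25
tool_pos: [0.4939, 0.2739, 0.0254]
eef_rot: [0.004, 0.726, -0.688, -0.002]
wrist_force: [-17.7, -2.1, 7.4]
finger_gap: -0.0
[-17.70775773  -3.05269792   7.2598297 ]
```

View pics/w11.png

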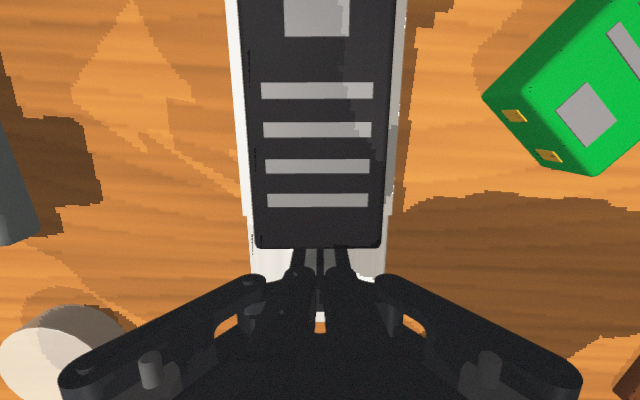

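View pics/s11c.png

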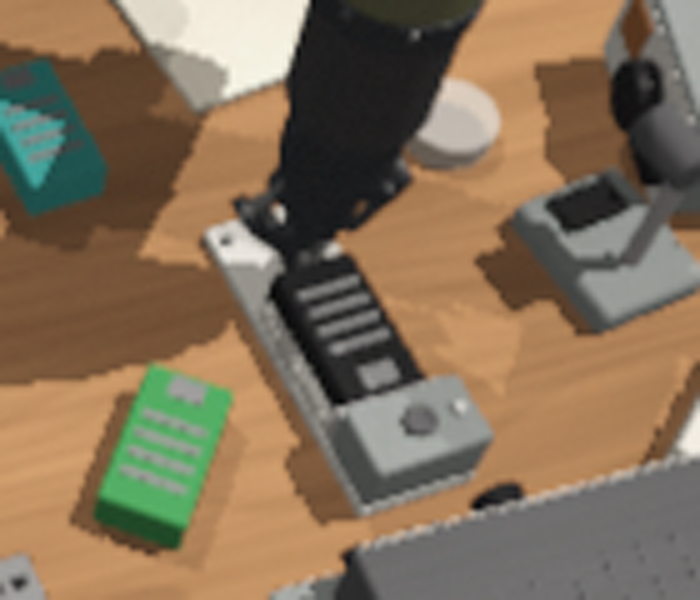

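View pics/s11.png

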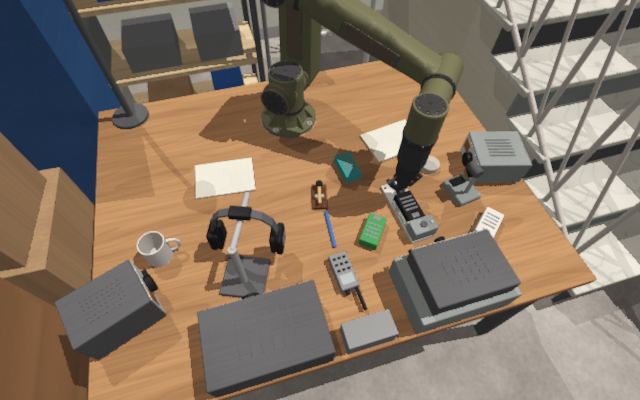

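View pics/t11.png

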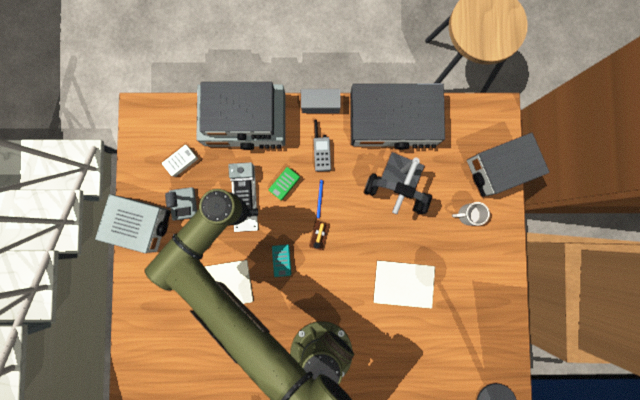

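The pack's front meets the stop wall with no gap showing, at scene crop (390,390). The headset still hangs at (245,225) in the scene view, and the other items haven't moved. The push is steady at 17.7 N.

```bash
python3 -c "
from bench import workorder,env
print(env.get_state()['wrist_force']);print(workorder.hand_in())"
```

```text
[-17.70775773  -3.05269792   7.2598297 ]
the job is handed in; nothing more can be done
None
```

I did both parts in the order asked and handed the job in at about 19 s. No verdict was reported.

- **Headset:** I gripped it by the pad, slid it over the free end of the hanger bar and lowered it until the bar carried it. I then let go and withdrew upwards. Pictures taken after release and just before handing in show it hanging level, with a cup on each side.
- **Battery pack:** I pushed the black pack with the closed fingers against the plunger. At the stop, the tool moved no further (x ≈ 0.494 m) while the force rose from about 10 N to 25 N. I backed off to a steady push of about 18 N and handed in while holding it there. The last pictures show no gap at the stop wall, and the finger position is within about 2 mm of where the pack's home position should put it.
- **Rest of the desk:** the final top and scene pictures show the other items where they started. I compared these only by eye.

No check failed. The camera estimates of the bar position differed by up to about 2 cm, so I placed the headset using the close-up wrist view. While pressing, the wrist sensor also shows about 7 N upward and 2 to 3 N sideways.

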